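# Tilt friction test: set the stone under the needle, hold the plate at the angle

## Task

Start a friction test on the tilt table: with the plate flat, slide the stone bar along on it, not lifting it off, until the red spot on its top is right under the needle and its long sides run parallel to the scribed lines, then let go of it. Take the plate by its black front handle bar and swing it up until the small pointer on its edge stands at the red index on the graduated arc, with the spot still under the needle and the index not shifted. Finish while holding the plate up there by the bar, for nothing else keeps it up, and leave the other things on the table alone.

Things in the scene. Friction and masses are not known exactly. Their poses are not given: they have to be found in the camera images.
- tilt_base: Fixed base of the tilt table: grey plate 208 x 240 mm, top 18 mm above the table. Origin on the table, mid width, 100 mm before the hinge line; x runs from the handle to the hinge (away from the robot at yaw 0), y left, z up. Hinge line: parallel to y through (100, 0, 46) mm. A graduated arc (radii 190-212 mm round the hinge, 4 mm thick, top 165 mm above the table) stands fixed at y = -113 mm.
- tilt_plate: Tilting steel plate (the flap), 200 mm wide, 8 mm thick, front edge 200 mm before the hinge. Origin on the hinge line, mid width, mid thickness; axes as the base's when flat, top at z = +4 (50 mm above the table). Turns about its y only, front edge up positive about +y, 0 (flat) to 0.7 rad; hardly any friction, falls shut if let go; about 4 N at the handle carries it with the stone.
- handle_bar (a point): Middle of the handle: black round bar, 10 mm thick, 90 mm long, parallel to the hinge line at the plate's mid thickness (46 mm above the table when flat), 238 mm from the hinge and 38 mm before the plate's front edge; free space all round it and below it down to the table. Axes of the plate.
- needle_tip (a point): Tip of the brass needle, which points down at the plate and turns with it: at (-65, +20, +37) mm in the plate's frame, 5 mm above the stone's top. Its arm runs from here back to a post at x = -8, y = +20 mm on the plate's far end; all of it stays below 56 mm above the plate. Two scribed black lines along x, at y = -10 and +50 mm, mark the lane. Axes of the plate.
- stone_bar: Loose grey sawn stone bar, 120 (x) x 46 (y) x 28 (z) mm, about 0.4 kg, lying flat on the plate, somewhat turned, nearer the handle than it should be. Origin: centre of its underside; its +x end, with the red spot, points to the hinge. Friction on the steel about 0.6: at the set angles it does not slip if the plate is raised smoothly.
- spot (a point): Centre of the red spot, 10 mm across, on the stone's top: at (+35, 0, +28) mm in the stone's frame, 25 mm from its far end. Axes of the stone.
- index_mark (a point): Tip of the red index, a cursor (16 mm wide, 11 mm along the arc) clamped on the arc: this point is on the arc's inner edge, 190 mm from the hinge line, at y = -113 mm in the base's frame. Its axes are those the plate has at the set angle (10 to 21 degrees up, new each run); the small black pointer on the plate's right edge then points at it. A push of a few N shifts it.
- beaker_100: Small empty glass beaker, 52 x 56 x 70 mm, near the right edge of the table. Origin: centre of its underside. A bystander: leave it alone.
- reagent_bottle_1: Amber bottle with a blue screw cap, 70 x 70 x 138 mm, right of the tilt table. Origin: centre of its underside. A bystander: leave it alone.
- petri_dish: Covered clear petri dish, 62 x 62 x 14 mm, left in front of the tilt table. Origin: centre of its underside. A bystander: leave it alone.
- marker_pen: Black and white marker pen lying flat, 12 x 121 x 14 mm, at the front right. Origin: centre of its underside, length along y. A bystander: leave it alone.
- cap_blue_loose: Loose blue screw cap, open side down, 53 x 53 x 25 mm, near the right front corner of the table. Origin: centre of its underside. A bystander: leave it alone.
Mind the look-alikes: they are no part of the job. There is more than one size of the stone_bar; the job needs the larger.

How it is judged:
By the outcome, as a careful person would: the job done as asked, in the order asked, and still so for the second after the job is handed in, while the arm keeps its last pose, push and grip.
It also fails if it takes over 53 s, if anything falls off the work surface, if the arm or the gripper's body presses on something with over 40 N, if the wrist force passes 120 N, or if a joint passes its speed limit or range.

## Robot

A 7-joint arm with a two-finger parallel gripper is mounted at the origin on a cart in front of the work surface, level with it; the furniture and walls round the work are solid. World frame = base frame: x ahead of the robot, y to its left, z up, the work surface at z = 0. Lengths are in m, angles in rad, forces in N, time in s.
With the tool pointing down it reaches from about 0.425 to 0.925 m from the base axis. Payload 6.8 kg.
Tool frame: the origin (TCP) lies at the very end of the fingers, on their centre line; the grasp point (between the pads) lies 19 mm behind it; z points along the fingers, y is the line along which they close (so a half turn about z gives the same grasp; the last joint's range is limited). The gripper opens to 85 mm and grips with 20 to 120 N. Pads are 22 mm wide; open, the fingers measure 114 mm over their backs; the gripper's body (76 mm by 85 mm) begins 54 mm behind the grasp point. The pads swing forward as they close: fully open they stand 13 mm farther back than shut.
Start: joints at [1.206, 0.477, 0.022, 1.555, -0.011, 1.109, -0.083], TCP at [0.171, -0.653, 0.231] pointing down, gripper open.
Joint ranges: [-2.96, 2.96], [-0.34, 2.1], [-1.41, 1.46], [0.24, 2.44], [-1.37, 4.51], [0.17, 1.92], [-2.96, 2.96]. Speed limits (rad/s): [2.39, 2.39, 3.14, 3.14, 3.14, 3.14, 3.14].

## Interface

Orientations are given as a rotation vector (axis times angle).
In Python, from bench import get_obs, viewer, r gives the robot as it stands. The module is installed in compiled form; this text tells all that it offers.
- The arm moves only by the tool play_rows, never from a script. Its argument "commands" is a list that holds one entry, the list of rows, each a list of 5 numbers: the gripper's target within -1 to 1 (shut at 1, half-way at 0, fully open at -1), then the shift along the tool's x, y, z scaled (see below), then the turn about the tool's z scaled (see below). A call has 1 to 12 rows; each row is the pose to reach, as a shift and turn from the pose commanded when the call began, along the tool's axes at that moment; what a row does not reach only later rows make up. The controller multiplies each number of a shift by 0.2 m and each number of a turn by pi/2 rad. A row lasts 1/12 s, in which the tool goes at most 41.7 mm and 7.16 degrees, less where a joint would pass 70% of its speed; a pose out of reach is approached as far as the arm can. A call with a number of a shift or a turn outside -1 to 1 is refused whole. A call with a gripper value outside its range is refused whole. The fingers move at their own pace and stop on an object; "grip_force" is the grip in N (left out, the last holds). Time passes only in rows, so rows that repeat a pose let the fingers close. It gives the time, the measured TCP pose, the force, the opening and the grip force at its end, in the units of the state.
- get_obs(): the state, without advancing time (a new reading comes with each control period).
- viewer.grab_frame(name): name is "side" or "top"; returns a dict with "pixels" (420x560x3 uint8, red, green, blue), "fovy" (degrees; the focal length in pixels is half the picture's height over the tangent of half this angle, whatever the lens; pixels are square), "cx", "cy" (the principal point, pixels), "world_to_cam" (4x4, takes a point from world to camera coordinates). Camera axes: x right, y up, looking along -z (the intrinsics and any distortion apply to the point x, -y, -z); pixel columns grow to the right and rows downward; lengths in m; the calibration is good to about 2 mm. A picture is of the moment at which its call begins. There is no depth.
- r.hand_in(): hands the job in; it is judged then, once.
Trained networks look in a picture, given as the dict that the camera call returned (one of the last four; its "shot" number tells which), for a name from the list of things; names that differ only in an ending like _2 or _b are one class to them, and where a whole thing is asked for, a point or a joint stands for the part that bears it (a point fixed in the world has none). Each returns a list of dicts, best first, with "score" (0 to 1); they miss things now and then, are a little off and sometimes report something else, mostly with a low value. They report only what shows in the picture. A call takes as long as a camera call. They do not tell look-alikes from the thing itself.
- viewer.trace(picture, thing): "pixels" (420x560 bool, what is visible of it) and "rect" ([left, top, right, bottom] in pixels, round what is visible of it).
The state is a dict: "clock": time; "joints": joint angles; "qvel": joint speeds; "tau": joint torques, N m; "tcp_pos": TCP position; "orientation": TCP orientation; "contact_force": force on the tool from outside, world axes, zero at the start; "moment": the same for the moment, N m; "grip_width": finger opening in m; "gripper_force": force on a finger pad.
Only numpy, scipy, OpenCV 4.12 (cv2) and the standard library are available. Lean on these libraries where they do the work, as an engineer would, in place of code of your own. Each camera call takes 0.05 s, during which the arm holds its last target. There are 200 camera calls.

## Working session

There is one attempt and no reset: what is moved stays moved. The work goes in short steps, Python scripts to look and compute and a tool call to move; the robot and the scene stay as the last step left them, time stands still between calls to the robot, and variables do not carry over. Pictures are saved under pics/ and viewed, at most 10 in all, crops included, and the job is handed in when it is done.

Besides the shell and the picture viewer there is one more tool, called after ">>>" as name(argument=value, ...), one argument or row to a line, values as JSON. play_rows: Moves the arm, as the interface text tells. Shifts and turns lie within -1 to 1; 1 stands for 0.2 m of shift or pi/2 rad of turn. Its arguments: {"type":"object","properties":{"commands":{"type":"array","items":{"type":"array","items":{"type":"array","items":{"type":"number","minimum":-1,"maximum":1}}}},"grip_force":{"type":"number"}},"required":["commands"]}

```bash
mkdir -p pics; cat > h.py <<'E'
import numpy as np, cv2
from bench import get_obs, viewer, r
from scipy.spatial.transform import Rotation as R
def cam(p):
    f=p["pixels"].shape[0]/2/np.tan(np.radians(p["fovy"])/2); return f,p["cx"],p["cy"],np.array(p["world_to_cam"])
def proj(p,X):
    f,cx,cy,T=cam(p); X=np.atleast_2d(X); c=X@T[:3,:3].T+T[:3,3]
    return np.c_[cx+f*c[:,0]/-c[:,2], cy-f*c[:,1]/-c[:,2]]
def back(p,uv,z):
    f,cx,cy,T=cam(p); uv=np.atleast_2d(np.array(uv,float)); d=np.c_[(uv[:,0]-cx)/f,-(uv[:,1]-cy)/f,-np.ones(len(uv))]@T[:3,:3]
    o=-T[:3,:3].T@T[:3,3]; return o+d*((z-o[2])/d[:,2])[:,None]
def save(p,n,crop=None,s=1):
    im=p["pixels"][...,::-1]
    if crop: l,t,rr,b=crop; im=im[t:b,l:rr]
    cv2.imwrite("pics/"+n,cv2.resize(im,None,fx=s,fy=s,interpolation=cv2.INTER_CUBIC))
E
python3 - <<'E'
from h import *
P={n:viewer.grab_frame(n) for n in("side","top")}
for n,p in P.items():
    print(n,{k:p[k] for k in p if k!="pixels"})
    for t in["tilt_base","tilt_plate","handle_bar","stone_bar","index_mark","needle_tip","spot"]:
        print(t,[(round(d["score"],2),np.round(d["rect"]).tolist()) for d in viewer.trace(p,t)])
im=np.vstack([P["side"]["pixels"],P["top"]["pixels"]])
save(P["side"],"s0.png",s=1.4);save(P["top"],"t0.png",s=1.4)
s=get_obs();print(s)
E
```

```text
side {'fovy': 47.40064334603193, 'cx': 280.6691019542015, 'cy': 207.12602594586332, 'world_to_cam': array([[-0.79517674, -0.60605285,  0.01984695,  0.33732412],
       [ 0.25885633, -0.3096726 ,  0.91492966, -0.26702166],
       [-0.54834967,  0.73266829,  0.40312506, -0.69073176],
       [ 0.        ,  0.        ,  0.        ,  1.        ]]), 'shot': 1}
tilt_base [(0.93, [191.0, 166.0, 338.0, 263.0])]
tilt_plate [(0.72, [204.0, 186.0, 325.0, 245.0])]
handle_bar [(0.94, [203.0, 190.0, 326.0, 243.0])]
stone_bar [(0.97, [235.0, 205.0, 289.0, 236.0]), (0.6, [278.0, 273.0, 320.0, 292.0]), (0.44, [194.0, 164.0, 336.0, 265.0]), (0.38, [374.0, 211.0, 392.0, 229.0])]
index_mark []
needle_tip [(0.69, [198.0, 186.0, 327.0, 246.0])]
spot [(0.9, [230.0, 204.0, 286.0, 235.0]), (0.68, [274.0, 273.0, 317.0, 295.0]), (0.5, [192.0, 167.0, 335.0, 264.0])]
top {'fovy': 56.73048198032507, 'cx': 276.1808517664945, 'cy': 209.20613154895509, 'world_to_cam': array([[-3.94090363e-02, -9.99223112e-01,  3.15253391e-04,
        -1.31942052e-01],
       [ 9.72961425e-01, -3.83014229e-02,  2.27769766e-01,
       
[... 655 characters left out ...]

{'clock': 0.8, 'joints': array([ 1.20592181,  0.47698185,  0.02241756,  1.55541932, -0.01152144,
        1.10928258, -0.08307781]), 'qvel': array([-0.00040006, -0.00037744, -0.00165342,  0.00154072, -0.00018236,
       -0.00104386,  0.0007936 ]), 'tau': array([-1.12718546e-03, -5.96257067e+01,  1.60583261e+00, -2.81527734e+01,
        1.25270511e-02,  1.52097633e-03, -4.57070371e-06]), 'tcp_pos': array([ 0.17142929, -0.65288154,  0.23131225]), 'orientation': array([3.11570981e+00, 4.02191469e-01, 5.08126449e-05]), 'contact_force': array([-0.9500457 ,  0.24381542, -0.15618916]), 'moment': array([ 0.00291794,  0.00590504, -0.01594747]), 'gripper_force': 0.0, 'grip_width': 0.08516697490397362}
```

View pics/s0.png

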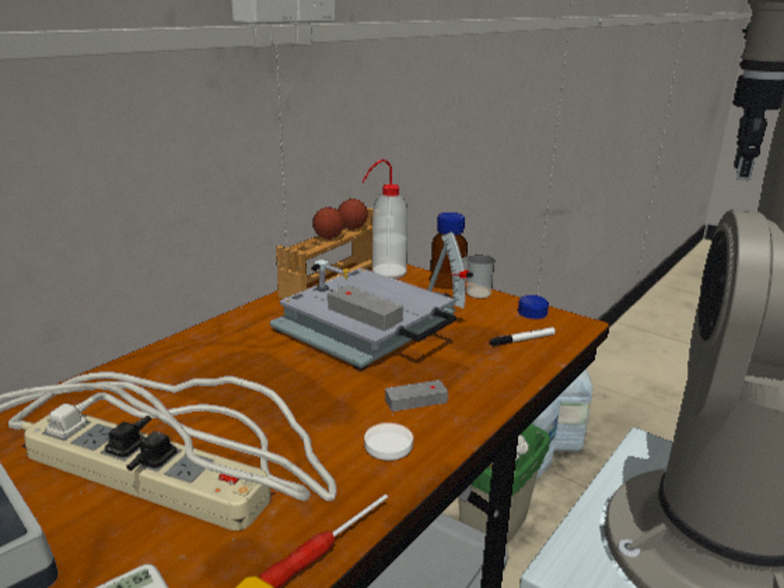

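View pics/t0.png

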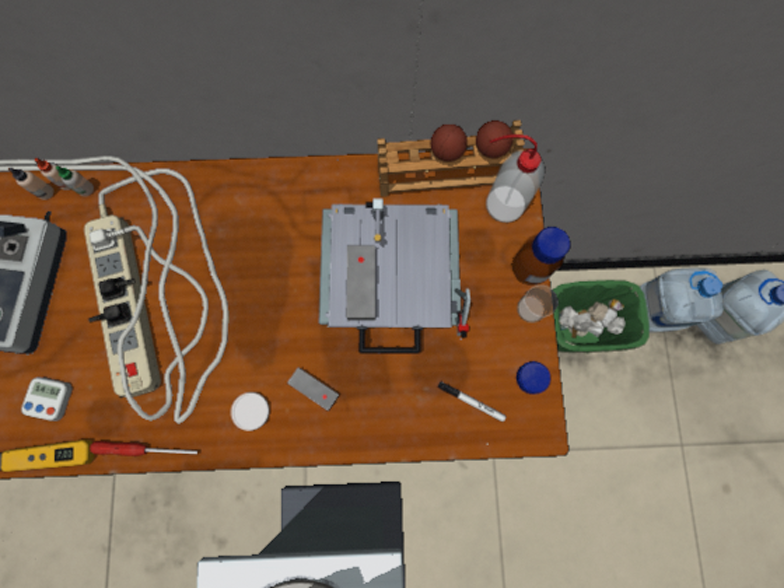

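The large stone on the plate shows at top (257,201) and side (265,218), nearly full length of the lane. The look-alike is the smaller bar on the table at top (224,278) and side (298,282). I choose the one on the plate, then check it in close crops.

```bash
python3 - <<'E'
from h import *
a=viewer.grab_frame("top");b=viewer.grab_frame("side")
save(a,"t1.png",(225,138,345,263),4.8);save(b,"s1.png",(190,165,345,270),5)
np.savez("p0.npz",a=a,b=b)
E
```

```text
(no output)
```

View pics/t1.png

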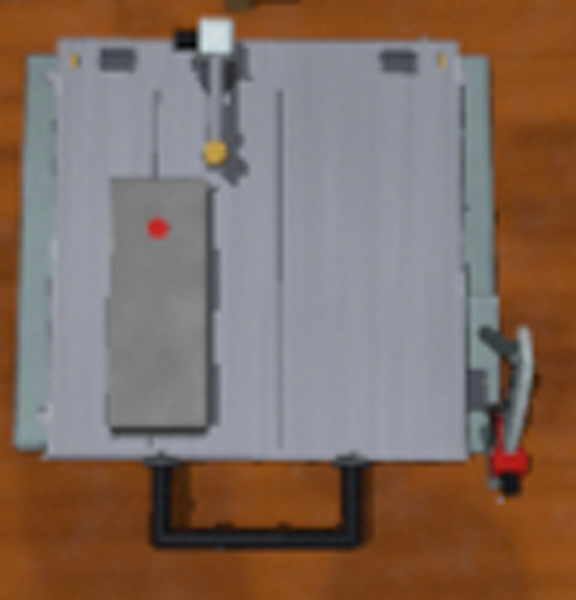

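View pics/s1.png

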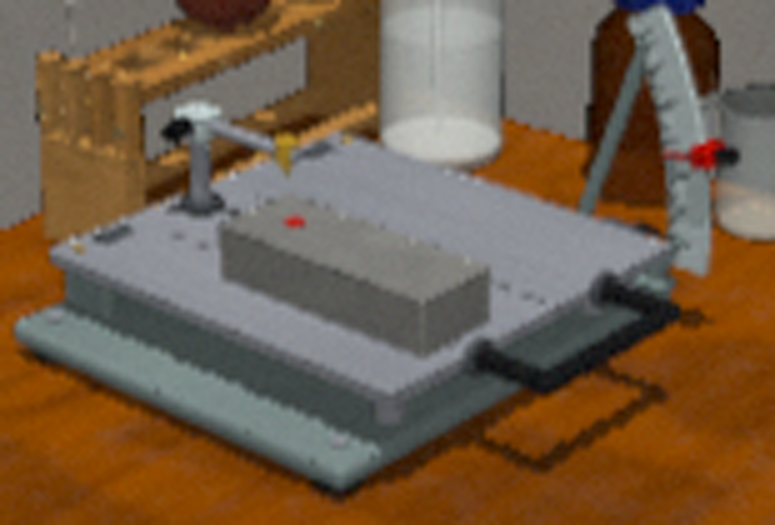

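```bash
cat > fit.py <<'E'
from h import *
from scipy.optimize import least_squares
d=np.load("p0.npz",allow_pickle=True);a=d["a"].item();b=d["b"].item()
t=lambda x,y:(225+(x+.5)/4.8-.5,138+(y+.5)/4.8-.5); s=lambda x,y:(190+(x+.5)/5-.5,165+(y+.5)/5-.5)
# base-frame points mm
B=[(a,t(45,458),(-100,100,50)),(a,t(466,458),(-100,-100,50)),(a,t(155,538),(-138,45,46)),(a,t(357,538),(-138,-45,46)),
(b,s(395,393),(-100,100,50)),(b,s(672,242),(-100,-100,50)),(b,s(287,177),(35,20,83)),(b,s(545,383),(-138,45,46)),(b,s(678,313),(-138,-45,46))]
L=[(a,t(281,448),-10),(a,t(279,90),-10),(a,t(157,95),50)]
S=[(a,t(110,180),(60,23,28)),(a,t(210,180),(60,-23,28)),(a,t(207,428),(-60,-23,28)),(a,t(108,428),(-60,23,28)),(a,t(158,228),(35,0,28)),
(b,s(294,222),(35,0,28)),(b,s(221,226),(60,23,28)),(b,s(490,267),(-60,-23,28)),(b,s(424,302),(-60,23,28))]
I=[(b,s(668,156)),(a,t(498,420))]
def rz(q,X):
    c,n=np.cos(q[2]),np.sin(q[2]);X=np.array(X,float)/1000; return np.array([q[0]+c*X[0]-n*X[1],q[1]+n*X[0]+c*X[1],X[2]])
def res(v):
    o=[]
    for p,uv,X in B: o+=list(proj(p,rz(v[:3],X))[0]-uv)
    for p,uv,y in L:
        w=back(p,uv,.05)[0]-[v[0],v[1],0]; o.append((-np.sin(v[2])*w[0]+np.cos(v[2])*w[1]-y/1000)*400)
    for p,uv,X in S: o+=list(proj(p,rz(v[3:6],np.array(X)+[0,0,50]))[0]-uv)
    for p,uv in I: o+=list(proj(p,rz(v[:3],(100-190*np.cos(v[6]),-113,46+190*np.sin(v[6]))))[0]-uv)
    return np.array(o)
if __name__=="__main__":
    z=back(a,t(257,330),.05)[0]
    f=least_squares(res,[z[0],z[1],0,z[0],z[1],0,.27],loss="soft_l1")
    v=f.x;print(np.round(v,4),"angles deg",np.degrees(v[[2,5,6]]));print(np.round(res(v),1))
    c,n=np.cos(v[2]),np.sin(v[2]);D=np.array([v[3]-v[0],v[4]-v[1]]);print("stone in base",c*D[0]+n*D[1],-n*D[0]+c*D[1],np.degrees(v[5]-v[2]))
    np.save("v.npy",v)
    for n_,X in[("handle",(-138,0,46)),("needle",(35,20,83))]:print(n_,rz(v[:3],X))
    st=get_obs();print(R.from_rotvec(st["orientation"]).as_matrix())
E
python3 fit.py
```

```text
[ 0.5969 -0.1605 -0.0441  0.5686 -0.1126 -0.0379  0.2101] angles deg [-2.52627266 -2.16872243 12.0373299 ]
[ 0.1  0.2  0.5  0.6  1.3  0.6 -0.9  0.7 -0.7 -0.2 -0.2  0.3 -0.  -0.1
  0.2  0.  -1.7  0.  -0.5 -0.1  0.1  0.1 -0.1 -0.5 -0.2 -0.   0.1 -0.3
  0.1  0.2  0.4  0.2 -0.  -0.4 -0.8  0.4 -0.3 -0.1 -0.4 -0.3  0.4  1.6
 -0.6]
stone in base -0.03033934017611486 0.04662971153966956 0.3575502322687638
handle [ 0.45901413 -0.15445932  0.046     ]
needle [ 0.63272754 -0.14210417  0.083     ]
[[ 9.67223869e-01  2.53925157e-01  3.65210195e-05]
 [ 2.53925159e-01 -9.67223868e-01 -4.49241906e-05]
 [ 2.39166196e-05  5.27253552e-05 -9.99999998e-01]]
```

```bash
cat > go.py <<'E'
import sys
from fit import *
# usage: go.py base|stone x y z(mm) yaw_deg(rel. base)
v=np.load("v.npy")
def go(fr,x,y,z,yaw):
    q=v[:3] if fr=="base" else v[3:6]; w=rz(q,(x,y,0)); w[2]=z/1000
    st=get_obs(); M=R.from_rotvec(st["orientation"]).as_matrix(); sh=M.T@(w-st["tcp_pos"])/.2
    cur=np.degrees(np.arctan2(M[1,0],M[0,0])); tr=np.degrees(v[2])+yaw; dt=-(tr-cur+180)%360-180
    dt=((cur-tr+180)%360)-180
    print("t",round(st["clock"],2),"tcp",np.round(st["tcp_pos"],4),"yaw",round(cur,2),"tgt",np.round(w,4),"shift",np.round(sh,4),"turn",round(dt/90,4),"F",np.round(st["contact_force"],1),"w",round(st["grip_width"],4),"q",np.round(st["joints"],2))
if __name__=="__main__": go(sys.argv[1],*map(float,sys.argv[2:]))
E
python3 go.py stone -18 0 150 0
```

```text
t 0.9 tcp [ 0.1714 -0.6529  0.2313] yaw 14.71 tgt [ 0.5506 -0.1119  0.15  ] shift [ 2.5207 -2.1347  0.4066] turn 0.1915 F [0.6 0.1 0.7] w 0.0854 q [ 1.21  0.48  0.02  1.56 -0.01  1.11 -0.08]
```

>>> play_rows(
  commands=[
    [[-1,0.84,-0.71,0,0],[-1,0.84,-0.71,0,0],[-1,0.84,-0.71,0,0],[-1,0.84,-0.71,0,0],[-1,0.84,-0.71,0,0],[-1,0.84,-0.71,0,0]],
  ],
)

```text
clock: 1.4
tcp_pos: [0.3028, -0.467, 0.2315]
orientation: [-3.112, -0.415, -0.004]
contact_force: [0.2, 0.7, -0.7]
grip_width: 0.0857
gripper_force: 0.0
```

>>> play_rows(
  commands=[
    [[-1,0.84,-0.71,0,0],[-1,0.84,-0.71,0,0],[-1,0.84,-0.71,0,0],[-1,0.84,-0.71,0,0],[-1,0.84,-0.71,0,0],[-1,0.84,-0.71,0,0]],
  ],
)

```text
clock: 1.9
tcp_pos: [0.4285, -0.2865, 0.2318]
orientation: [-3.112, -0.415, -0.004]
contact_force: [0.0, 0.5, -0.0]
grip_width: 0.0854
gripper_force: 0.0
```

>>> play_rows(
  commands=[
    [[-1,0.84,-0.71,0,0.19],[-1,0.84,-0.71,0,0.19],[-1,0.84,-0.71,0,0.19],[-1,0.84,-0.71,0,0.19],[-1,0.84,-0.71,0,0.19],[-1,0.84,-0.71,0,0.19],[-1,0.84,-0.71,0,0.19],[-1,0.84,-0.71,0,0.19]],
  ],
)

```text
clock: 2.57
tcp_pos: [0.5513, -0.1117, 0.2312]
orientation: [-3.141, 0.061, 0.0]
contact_force: [0.6, -0.7, -0.2]
grip_width: 0.0857
gripper_force: 0.0
```

```bash
python3 go.py stone -18 0 150 0; python3 - <<'E'
from h import *
p=viewer.grab_frame("side");save(p,"s2.png",(190,120,345,270),3.8)
E
```

```text
t 2.57 tcp [ 0.5513 -0.1117  0.2312] yaw -2.21 tgt [ 0.5506 -0.1119  0.15  ] shift [-0.0032  0.0016  0.406 ] turn 0.0035 F [ 0.6 -0.7 -0.2] w 0.0857 q [ 0.3   0.31 -0.25  1.81  0.09  1.03 -1.6 ]
```

View pics/s2.png

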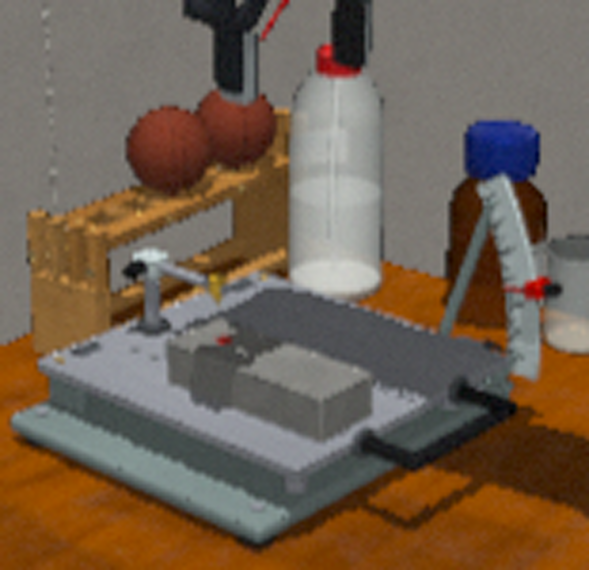

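The gripper straddles the stone, with the needle well clear at crop (217,285). Next I lower the hand, the pads being still behind the TCP while open.

>>> play_rows(
  commands=[
    [[-1,0,0,0.2,0],[-1,0,0,0.4,0],[-1,0,0,0.6,0],[-1,0,0,0.72,0],[-1,0,0,0.8,0],[-1,0,0,0.86,0],[-1,0,0,0.89,0],[-1,0,0,0.9,0],[-1,0,0,0.9,0]],
  ],
)

```text
clock: 3.37
tcp_pos: [0.551, -0.1136, 0.0517]
orientation: [3.14, -0.067, 0.001]
contact_force: [-0.5, 0.3, 0.8]
grip_width: 0.0855
gripper_force: 0.0
```

```bash
python3 go.py stone -18 0 51 0
```

```text
t 3.37 tcp [ 0.551  -0.1136  0.0517] yaw -2.45 tgt [ 0.5506 -0.1119  0.051 ] shift [-0.002  -0.0083  0.0037] turn 0.0009 F [-0.5  0.3  0.8] w 0.0855 q [ 0.26  0.54 -0.22  1.95  0.18  0.67 -1.68]
```

>>> play_rows(
  commands=[
    [[0,0,-0.008,0,0],[0.2,0,-0.008,0,0],[0.5,0,-0.008,0,0],[1,0,-0.008,0,0],[1,0,-0.008,0,0],[1,0,-0.008,0,0],[1,0,-0.008,0,0],[1,0,-0.008,0,0]],
  ],
  grip_force=25,
)

```text
clock: 4.03
tcp_pos: [0.5515, -0.1111, 0.0523]
orientation: [3.141, -0.065, 0.002]
contact_force: [-1.2, 1.8, 6.2]
grip_width: 0.0455
gripper_force: 25.5
```

```bash
python3 go.py base -18 20 51 0;python3 - <<'E'
from h import *
p=viewer.grab_frame("side");save(p,"s3.png",(190,120,345,270),3.8)
E
```

```text
t 4.03 tcp [ 0.5515 -0.1111  0.0523] yaw -2.36 tgt [ 0.5798 -0.1398  0.051 ] shift [0.1474 0.1376 0.0069] turn 0.0018 F [-1.2  1.8  6.2] w 0.0455 q [ 0.26  0.54 -0.22  1.95  0.18  0.67 -1.68]
```

View pics/s3.png

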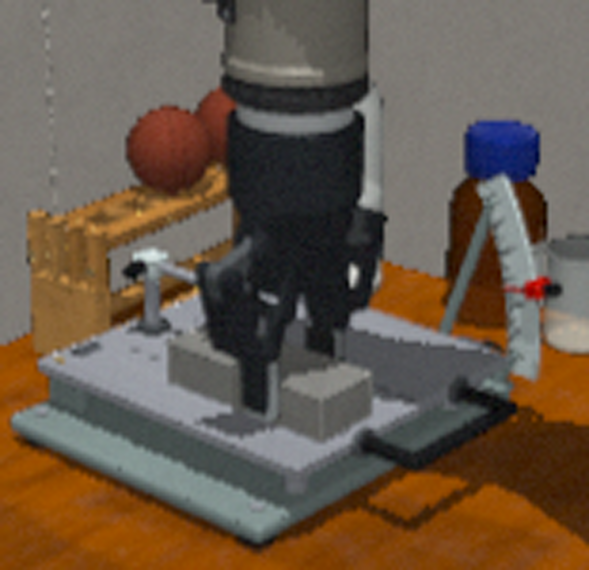

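Gripped at 45.5 mm, square on the long sides, and the stone is pressing lightly on the plate. Now I slide it.

>>> play_rows(
  commands=[
    [[1,0.01,0.01,0.002,0.002],[1,0.025,0.023,0.002,0.002],[1,0.04,0.036,0.002,0.002],[1,0.055,0.05,0.002,0.002],[1,0.07,0.064,0.002,0.002],[1,0.085,0.078,0.002,0.002],[1,0.1,0.091,0.002,0.002],[1,0.115,0.105,0.002,0.002],[1,0.13,0.118,0.002,0.002],[1,0.143,0.131,0.002,0.002],[1,0.15,0.137,0.002,0.002],[1,0.151,0.138,0.002,0.002]],
  ],
)

```text
clock: 5.08
tcp_pos: [0.5786, -0.1367, 0.0522]
orientation: [-3.138, 0.066, 0.005]
contact_force: [-10.1, 8.9, 17.1]
grip_width: 0.0459
gripper_force: 26.6
```

```bash
python3 go.py base -17 20 51 0;python3 - <<'E'
from h import *
p=viewer.grab_frame("side");q=viewer.grab_frame("top");np.savez("p1.npz",a=q,b=p)
A=cv2.resize(p["pixels"][150:270,190:345],None,fx=5,fy=5,interpolation=cv2.INTER_CUBIC)
cv2.imwrite("pics/s4.png",A[...,::-1])
E
```

```text
t 5.08 tcp [ 0.5786 -0.1367  0.0522] yaw -2.42 tgt [ 0.5808 -0.1398  0.051 ] shift [0.0118 0.0152 0.0059] turn 0.0012 F [-10.1   8.9  17.1] w 0.0459 q [ 0.29  0.58 -0.21  1.87  0.17  0.71 -1.64]
```

View pics/s4.png

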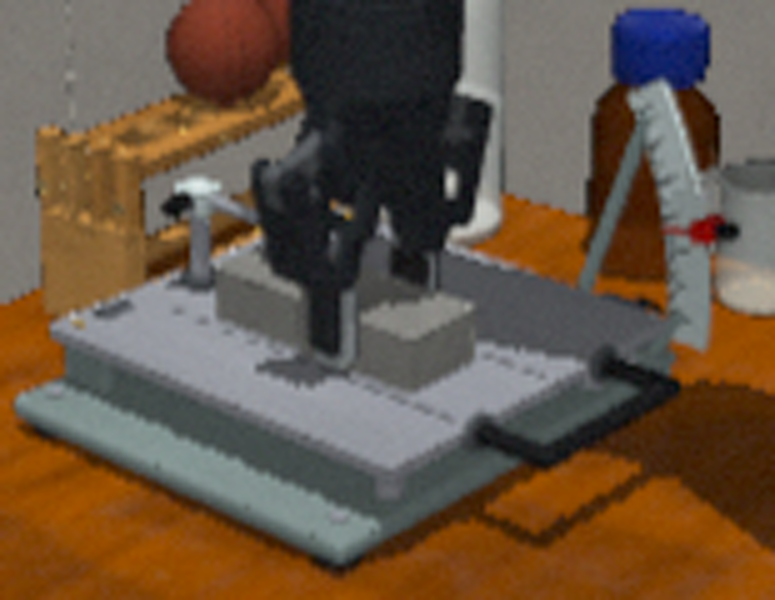

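>>> play_rows(
  commands=[
    [[1,0.003,0.004,-0.002,0.001],[1,0.006,0.008,-0.002,0.001],[1,0.01,0.012,-0.002,0.001],[1,0.012,0.015,-0.002,0.001],[1,0.012,0.015,-0.002,0.001],[1,0.012,0.015,-0.002,0.001]],
  ],
)

```text
clock: 5.68
tcp_pos: [0.5813, -0.1402, 0.0522]
orientation: [-3.138, 0.069, 0.003]
contact_force: [-5.5, 8.0, 11.2]
grip_width: 0.0452
gripper_force: 25.9
```

```bash
python3 go.py base -17 20 51 0
```

```text
t 5.68 tcp [ 0.5813 -0.1402  0.0522] yaw -2.53 tgt [ 0.5808 -0.1398  0.051 ] shift [-0.0026 -0.0016  0.0062] turn -0.0 F [-5.5  8.  11.2] w 0.0452 q [ 0.3   0.58 -0.21  1.86  0.17  0.72 -1.63]
```

>>> play_rows(
  commands=[
    [[1,-0.003,-0.005,0,0],[1,-0.006,-0.009,-0.002,0],[1,-0.006,-0.009,-0.002,0]],
  ],
)

```text
clock: 5.93
tcp_pos: [0.5812, -0.1401, 0.0523]
orientation: [-3.14, 0.071, -0.001]
contact_force: [-1.8, 5.2, 5.7]
grip_width: 0.0451
gripper_force: 26.5
```

```bash
python3 go.py base -17 20 51 0
```

```text
t 5.93 tcp [ 0.5812 -0.1401  0.0523] yaw -2.61 tgt [ 0.5808 -0.1398  0.051 ] shift [-0.0024 -0.0015  0.0064] turn -0.0009 F [-1.8  5.2  5.7] w 0.0451 q [ 0.29  0.58 -0.21  1.87  0.18  0.71 -1.63]
```

Release, rise, and retreat toward the handle side so that the cameras can see.

>>> play_rows(
  commands=[
    [[-1,0,-0.005,0,0],[-1,0,-0.005,0,0],[-1,0,-0.005,0,0],[-1,0,-0.005,0,0],[-1,0,-0.005,0,0],[-1,0,-0.005,-0.15,0],[-1,0,-0.005,-0.35,0],[-1,0,-0.005,-0.55,0],[-1,0,-0.005,-0.75,0],[-1,-0.2,-0.005,-0.75,0],[-1,-0.4,-0.005,-0.75,0],[-1,-0.5,0,-0.75,0]],
  ],
)

```text
clock: 6.93
tcp_pos: [0.4773, -0.1368, 0.2019]
orientation: [3.14, -0.074, -0.003]
contact_force: [-0.5, 0.2, -0.2]
grip_width: 0.0854
gripper_force: 0.0
```

```bash
python3 go.py base -138 0 150 90;python3 - <<'E'
from h import *
p=viewer.grab_frame("side");q=viewer.grab_frame("top");np.savez("p1.npz",a=q,b=p)
A=cv2.resize(p["pixels"][165:255,195:335],None,fx=5.6,fy=5.6,interpolation=cv2.INTER_CUBIC)
cv2.imwrite("pics/s5.png",A[...,::-1])
save(q,"t5.png",(225,138,345,263),4.8)
E
```

```text
t 6.93 tcp [ 0.4773 -0.1368  0.2019] yaw -2.7 tgt [ 0.459  -0.1545  0.15  ] shift [-0.0869  0.0922  0.2599] turn -1.0019 F [-0.5  0.2 -0.2] w 0.0854 q [ 0.38  0.23 -0.26  1.99  0.08  0.93 -1.54]
```

View pics/s5.png

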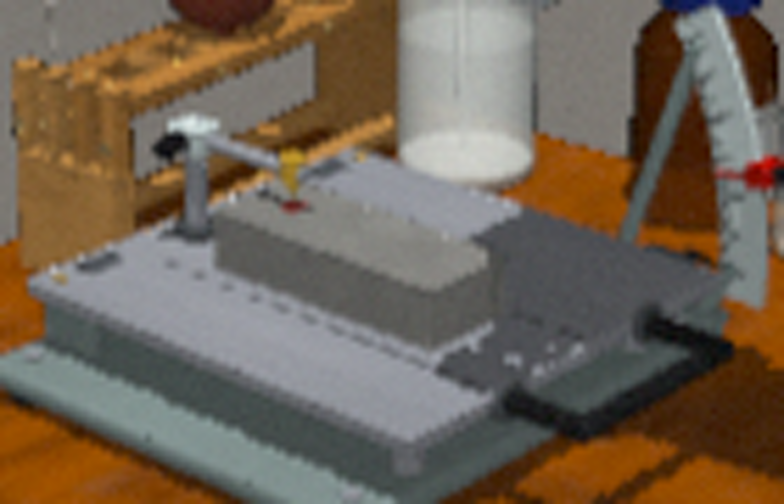

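```bash
cat > red.py <<'E'
from fit import *
v=np.load("v.npy")
def spot(p,e):
    im=p["pixels"].astype(int); m=(im[...,0]-np.maximum(im[...,1],im[...,2])).clip(0)
    u,w=e; m=m*0+np.where(m>35,m,0); yy,xx=np.mgrid[:420,:560]; m=np.where((abs(xx-u)<8)&(abs(yy-w)<8),m,0)
    bl=m*0; return (m*xx).sum()/m.sum(),(m*yy).sum()/m.sum(),(m>0).sum()
if __name__=="__main__":
  for f in("p0.npz","p1.npz"):
    d=np.load(f,allow_pickle=True)
    for k in"ab":
        p=d[k].item(); base0=rz(v[:3],(4.7,46.6,78)) if f[1]=="0" else rz(v[:3],(35,20,78))
        e=proj(p,base0)[0]; s_=spot(p,e); w=back(p,s_[:2],.078)[0]
        w-=[v[0],v[1],0];c,n=np.cos(v[2]),np.sin(v[2])
        print(f,k,np.round(e,1),np.round(s_,1),"base mm",np.round(1000*np.array([c*w[0]+n*w[1],-n*w[0]+c*w[1]]),1), "tip px",np.round(proj(p,rz(v[:3],(35,20,83)))[0],1))
E
python3 red.py
```

```text
p0.npz a [257.8 185.5] [257.3 185.1  19. ] base mm [ 5.7 47.7] tip px [269.6 172.1]
p0.npz b [248.6 208.9] [248.5 208.8  10. ] base mm [ 5.3 46.5] tip px [247.  199.9]
p1.npz a [269.7 172.8] [nan nan  0.] base mm [nan nan] tip px [269.6 172.1]
p1.npz b [247.  201.9] [244.7 199.3  11. ] base mm [49.7 12.3] tip px [247.  199.9]red.py:6: RuntimeWarning: invalid value encountered in scalar divide
  bl=m*0; return (m*xx).sum()/m.sum(),(m*yy).sum()/m.sum(),(m>0).sum()
```

View pics/t5.png

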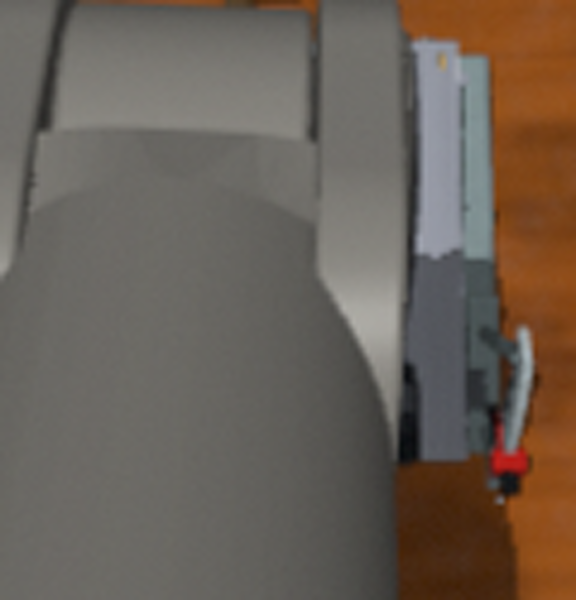

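The needle hangs over the spot in the side view (spot at crop (293,206), tip at (291,196)). The arm hides the top view, so I swing it left while turning the hand for the bar, then look.

>>> play_rows(
  commands=[
    [[-1,0,-0.2,0,0.075],[-1,0,-0.4,0,0.15],[-1,0,-0.6,0,0.225],[-1,0,-0.8,0,0.3],[-1,0,-1,0,0.375],[-1,0,-1,0,0.45],[-1,0,-1,0,0.525],[-1,0,-1,0,0.6],[-1,0,-1,0,0.675],[-1,0,-1,0,0.75],[-1,0,-1,0,0.825],[-1,0,-1,0,0.9]],
  ],
)

```text
clock: 8.03
tcp_pos: [0.49, 0.0614, 0.1975]
orientation: [2.562, -1.8, -0.013]
contact_force: [-0.4, -0.3, -0.1]
grip_width: 0.0855
gripper_force: 0.0
```

```bash
python3 go.py base -138 0 150 -90;python3 - <<'E'
from h import *
p=viewer.grab_frame("side");q=viewer.grab_frame("top");np.savez("p1.npz",a=q,b=p)
save(q,"t6.png",(225,138,345,263),4.8)
E
```

```text
t 8.03 tcp [0.49   0.0614 0.1975] yaw -70.18 tgt [ 0.459  -0.1545  0.15  ] shift [0.9631 0.5086 0.2439] turn 0.2483 F [-0.4 -0.3 -0.1] w 0.0855 q [-0.53  0.23  0.32  2.02 -0.09  0.92 -2.95]
```

View pics/t6.png

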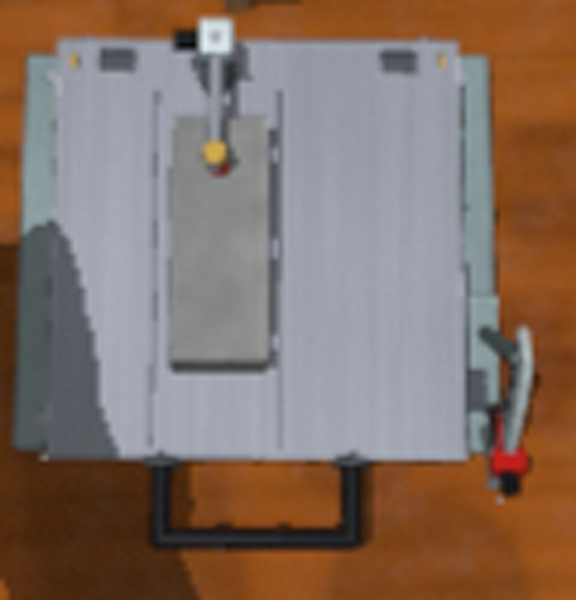

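```bash
cat > st.py <<'E'
from fit import *
v=np.load("v.npy");d=np.load("p1.npz",allow_pickle=True);a=d["a"].item();b=d["b"].item()
S=[(a,t(174,115),(60,23,28)),(a,t(270,115),(60,-23,28)),(a,t(269,361),(-60,-23,28)),(a,t(170,361),(-60,23,28))]
s2=lambda x,y:(195+(x+.5)/5.6-.5,165+(y+.5)/5.6-.5)
S2=[(b,s2(490,252),(-60,-23,28)),(b,s2(432,290),(-60,23,28)),(b,s2(215,211),(60,23,28)),(b,s2(293,206),(35,0,28))]
c,n=np.cos(v[2]),np.sin(v[2])
for s_ in(S,S2,S+S2):
    f=least_squares(lambda q:np.concatenate([proj(p,rz(q,np.array(X)+[0,0,50]))[0]-uv for p,uv,X in s_]),[v[0],v[1],v[2]])
    q=f.x;D=q[:2]-v[:2];sp=rz(q,(35,0,78))[:2]-v[:2]
    print("centre",1000*np.array([c*D[0]+n*D[1],-n*D[0]+c*D[1]]),"spot",1000*np.array([c*sp[0]+n*sp[1],-n*sp[0]+c*sp[1]]),"yaw",np.degrees(q[2]-v[2]),np.round(f.fun,1))
# edge columns in the top picture (subpixel) along stone sides and scribed lines
g=cv2.cvtColor(a["pixels"],cv2.COLOR_RGB2GRAY).astype(float)
for r_ in range(172,212,5):
    row=g[r_,255:287]; print(r_,row.astype(int).tolist())
E
python3 st.py
```

```text
centre [ 1.78562112 17.60080346] spot [36.78560177 17.56400445] yaw -0.06024081175262833 [-0.   0.1  0.   0.2  0.1 -0.  -0.  -0.2]
centre [ 2.11634765 19.27993033] spot [37.11531156 19.01062441] yaw -0.4408641372984588 [ 2.2  0.3 -1.  -0.1 -1.  -0.8 -0.3  0.2]
centre [ 2.23426807 18.16926857] spot [37.23403935 18.04273698] yaw -0.20713549334569098 [-0.2 -0.2 -0.2  0.  -0.3 -0.2 -0.3 -0.4  2.5  0.1 -0.6 -0.3 -0.7 -0.9
 -0.   0. ]
172 [165, 146, 124, 163, 159, 147, 133, 133, 135, 136, 136, 134, 125, 104, 106, 94, 65, 66, 88, 116, 140, 139, 140, 137, 142, 138, 92, 92, 124, 162, 158, 157]
177 [164, 154, 143, 164, 153, 129, 137, 134, 134, 134, 136, 137, 138, 137, 135, 136, 135, 136, 137, 137, 139, 140, 141, 142, 147, 139, 93, 92, 124, 162, 158, 159]
182 [165, 154, 145, 166, 154, 133, 136, 135, 136, 136, 137, 136, 136, 136, 136, 135, 136, 135, 135, 135, 135, 136, 135, 134, 136, 131, 93, 94, 126, 164, 160, 162]
187 [165, 148, 127, 166, 160, 148, 137, 137, 137, 138, 139, 139, 138, 138, 135, 136, 137, 139, 143, 143, 146, 144, 145, 143, 148, 142, 102, 113, 125, 164, 163, 163]
192 [164, 154, 144, 165, 152, 125, 139, 138, 139, 139, 139, 137, 136, 135, 137, 138, 139, 140, 141, 142, 144, 147, 147, 144, 147, 138, 92, 96, 126, 163, 162, 162]
197 [165, 156, 146, 165, 153, 128, 138, 136, 134, 136, 135, 135, 136, 137, 136, 136, 133, 133, 135, 137, 139, 141, 142, 142, 145, 139, 93, 107, 144, 163, 163, 161]
202 [165, 148, 128, 167, 156, 132, 138, 139, 138, 137, 136, 135, 134, 133, 133, 132, 133, 131, 134, 137, 139, 140, 142, 143, 147, 139, 90, 108, 142, 164, 164, 161]
207 [166, 157, 146, 166, 159, 140, 138, 137, 135, 135, 135, 137, 136, 137, 138, 138, 140, 141, 141, 143, 142, 141, 143, 144, 148, 140, 102, 123, 146, 165, 163, 161]
```

Measured: spot at about (37, 18) mm in the base frame against (35, 20), so 2–3 mm off and yaw good. There is plenty of time, so I regrasp for a small correction.

```bash
python3 go.py base -16 18.2 190 0
```

```text
t 8.13 tcp [0.49   0.0627 0.1974] yaw -69.93 tgt [ 0.5817 -0.1417  0.19  ] shift [ 1.1171 -0.0803  0.0376] turn -0.749 F [ 0.2 -0.  -0.2] w 0.0853 q [-0.54  0.23  0.33  2.02 -0.09  0.92 -2.95]
```

>>> play_rows(
  commands=[
    [[-1,0.15,-0.01,0,-0.07],[-1,0.3,-0.02,0,-0.14],[-1,0.45,-0.03,0,-0.21],[-1,0.6,-0.04,0,-0.28],[-1,0.75,-0.05,0,-0.35],[-1,0.9,-0.06,0,-0.42],[-1,1,-0.07,0,-0.49],[-1,1,-0.08,0,-0.56],[-1,1,-0.08,0,-0.63],[-1,1,-0.08,0,-0.7],[-1,1,-0.08,0,-0.749],[-1,1,-0.08,0,-0.749]],
  ],
)

```text
clock: 9.13
tcp_pos: [0.5729, -0.1211, 0.1967]
orientation: [3.138, -0.066, -0.022]
contact_force: [1.0, -0.7, -0.4]
grip_width: 0.0856
gripper_force: 0.0
```

```bash
python3 go.py base -16 18.2 52 0
```

```text
t 9.13 tcp [ 0.5729 -0.1211  0.1967] yaw -2.41 tgt [ 0.5817 -0.1417  0.052 ] shift [0.0582 0.0986 0.723 ] turn 0.0013 F [ 1.  -0.7 -0.4] w 0.0856 q [-0.03  0.37  0.16  1.81 -0.07  0.98 -1.45]
```

>>> play_rows(
  commands=[
    [[-1,0.058,0.099,0,0],[-1,0.058,0.099,0,0],[-1,0.058,0.099,0.15,0],[-1,0.058,0.099,0.35,0],[-1,0.058,0.099,0.5,0],[-1,0.058,0.099,0.6,0],[-1,0.058,0.099,0.68,0],[-1,0.058,0.099,0.71,0],[-1,0.058,0.099,0.72,0],[-1,0.058,0.099,0.72,0]],
  ],
)

```text
clock: 9.97
tcp_pos: [0.5814, -0.1418, 0.0529]
orientation: [3.137, -0.073, -0.022]
contact_force: [0.9, 0.9, 0.6]
grip_width: 0.0858
gripper_force: 0.0
```

```bash
python3 go.py base -16 18.2 52 0
```

```text
t 9.97 tcp [ 0.5814 -0.1418  0.0529] yaw -2.67 tgt [ 0.5817 -0.1417  0.052 ] shift [ 0.0014 -0.0008  0.0045] turn -0.0016 F [0.9 0.9 0.6] w 0.0858 q [ 0.02  0.58  0.14  1.87 -0.11  0.71 -1.39]
```

>>> play_rows(
  commands=[
    [[0,0,0,0.002,-0.001],[0.2,0,0,0.002,-0.001],[0.5,0,0,0.002,-0.001],[1,0,0,0.002,-0.001],[1,0,0,0.002,-0.001],[1,0,0,0.002,-0.001],[1,0,0,0.002,-0.001]],
  ],
  grip_force=25,
)

```text
clock: 10.55
tcp_pos: [0.5819, -0.1415, 0.0536]
orientation: [3.137, -0.069, -0.02]
contact_force: [-0.1, 1.3, 5.6]
grip_width: 0.0453
gripper_force: 25.9
```

>>> play_rows(
  commands=[
    [[1,-0.004,-0.004,0,0],[1,-0.008,-0.008,0,0],[1,-0.012,-0.012,0,0],[1,-0.016,-0.016,0,0],[1,-0.016,-0.016,0,0],[1,-0.016,-0.016,0,0]],
  ],
)

```text
clock: 11.05
tcp_pos: [0.5798, -0.1396, 0.0536]
orientation: [3.135, -0.07, -0.016]
contact_force: [3.5, -3.6, 4.6]
grip_width: 0.0457
gripper_force: 25.8
```

```bash
python3 go.py base -18 20.2 52 0
```

```text
t 11.05 tcp [ 0.5798 -0.1396  0.0536] yaw -2.58 tgt [ 0.5798 -0.1396  0.052 ] shift [ 0.0001 -0.0002  0.008 ] turn -0.0005 F [ 3.5 -3.6  4.6] w 0.0457 q [ 0.02  0.58  0.15  1.88 -0.11  0.7  -1.39]
```

>>> play_rows(
  commands=[
    [[1,0.004,0.004,0,0],[1,0.005,0.005,0,0],[-1,0.005,0.005,0,0],[-1,0.005,0.005,0,0],[-1,0.005,0.005,0,0],[-1,0.005,0.005,0,0],[-1,0.005,0.005,0,0],[-1,0.005,0.005,-0.15,0],[-1,0.005,0.005,-0.35,0],[-1,0.005,0.005,-0.55,0],[-1,0,0,-0.75,0],[-1,-0.2,0,-0.75,0]],
  ],
)

```text
clock: 12.05
tcp_pos: [0.551, -0.1362, 0.2118]
orientation: [3.135, -0.065, 0.009]
contact_force: [2.3, 0.1, 1.6]
grip_width: 0.0855
gripper_force: 0.0
```

>>> play_rows(
  commands=[
    [[0,-0.3,-0.2,0,-0.07],[0,-0.4,-0.4,0,-0.14],[0,-0.4,-0.6,0,-0.21],[0,-0.4,-0.8,0,-0.28],[0,-0.4,-1,0,-0.35],[0,-0.4,-1,0,-0.42],[0,-0.4,-1,0,-0.49],[0,-0.4,-1,0,-0.56],[0,-0.4,-1,0,-0.63],[0,-0.4,-1,0,-0.7],[0.1,-0.4,-1,0,-0.77],[0.1,-0.4,-1,0,-0.84]],
  ],
)

```text
clock: 13.05
tcp_pos: [0.4689, 0.0671, 0.203]
orientation: [-2.515, -1.874, 0.023]
contact_force: [0.3, 0.2, 0.2]
grip_width: 0.0386
gripper_force: 0.0
```

```bash
python3 go.py base -138 0 150 90;python3 - <<'E'
from h import *
p=viewer.grab_frame("side");q=viewer.grab_frame("top");np.savez("p1.npz",a=q,b=p)
A=cv2.resize(q["pixels"][155:225,250:295],None,fx=8,fy=8,interpolation=cv2.INTER_CUBIC)
B=cv2.resize(p["pixels"][190:235,225:285],None,fx=8,fy=8,interpolation=cv2.INTER_CUBIC)
o=np.zeros((560,800,3),np.uint8);o[:560,:320]=A[:,:320];o[:360,320:800]=B[:,:480]
cv2.imwrite("pics/c7.png",o[...,::-1])
E
```

```text
t 13.05 tcp [0.4689 0.0671 0.203 ] yaw 73.39 tgt [ 0.459  -0.1545  0.15  ] shift [-1.0736  0.273   0.2704] turn -0.1564 F [0.3 0.2 0.2] w 0.0386 q [-0.16  0.19 -0.13  2.04  0.03  0.93 -0.59]
```

View pics/c7.png

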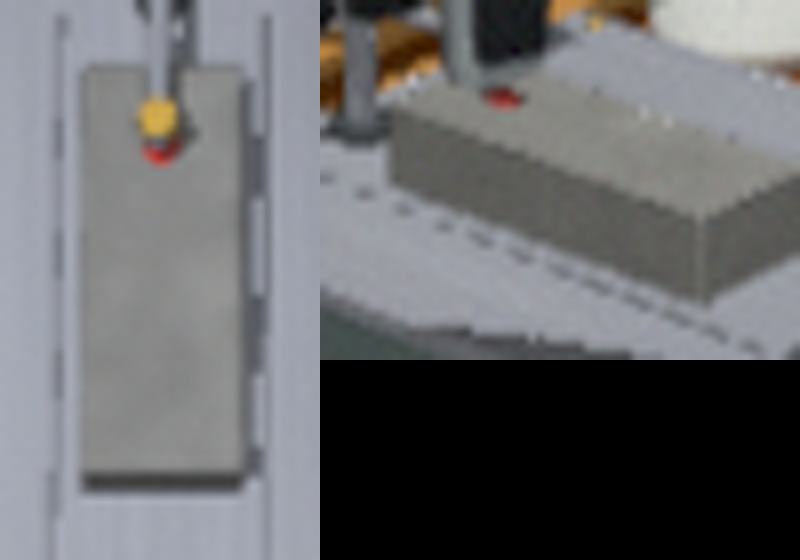

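The spot peeks out centred under the needle (top half of crop, spot (160,150), needle (158,118)), and the stone sits centred and parallel between the lines at 57 and 267. Now the handle.

>>> play_rows(
  commands=[
    [[0.3,-0.15,0.03,0,-0.05],[0.3,-0.3,0.07,0,-0.1],[0.3,-0.45,0.11,0,-0.156],[0.3,-0.6,0.15,0,-0.156],[0.3,-0.75,0.2,0,-0.156],[0.3,-0.9,0.24,0,-0.156],[0.3,-1,0.27,0,-0.156],[0.3,-1,0.27,0,-0.156],[0.3,-1,0.27,0.2,-0.156],[0.3,-1,0.27,0.27,-0.156]],
  ],
)

```text
clock: 13.98
tcp_pos: [0.4606, -0.1398, 0.1477]
orientation: [-2.275, -2.154, 0.022]
contact_force: [-0.8, 0.4, -0.7]
grip_width: 0.0297
gripper_force: 0.0
```

```bash
python3 go.py base -138 0 27 90; python3 - <<'E'
from fit import *
v=np.load("v.npy");d=np.load("p1.npz",allow_pickle=True)
c,n=np.cos(v[2]),np.sin(v[2])
for k in"ab":
    p=d[k].item();im=p["pixels"].astype(int);m=(im[...,0]>110)&(im[...,1]<70)&(im[...,2]<70)
    e=proj(p,rz(v[:3],(-90,-113,90)))[0];yy,xx=np.mgrid[:420,:560];m&=(abs(xx-e[0])<16)&(abs(yy-e[1])<16)
    pts=np.argwhere(m)[:,::-1];print(k,e,pts.mean(0),len(pts),pts.min(0),pts.max(0))
    if k=="b":
        g=lambda uv:least_squares(lambda q:proj(p,rz(v[:3],(100-q[0]*1000*np.cos(q[1]),-113,46+q[0]*1000*np.sin(q[1]))))[0]-uv,[.2,.2]).x
        for uv in (pts.mean(0),pts[pts[:,0]==pts[:,0].min()].mean(0)): q=g(uv);print("r",q[0],"deg",np.degrees(q[1]))
E
```

```text
t 13.98 tcp [ 0.4606 -0.1398  0.1477] yaw 86.87 tgt [ 0.459  -0.1545  0.027 ] shift [-0.0707  0.0056  0.6041] turn -0.0067 F [-0.8  0.4 -0.7] w 0.0297 q [ 0.16  0.28 -0.    2.08  0.01  0.8   0.1 ]
a [330.22928226 226.0378139 ] [336.89473684 222.36184211] 152 [315 211] [346 242]
b [324.49181816 194.94064192] [328.05  197.975] 40 [315 193] [334 210]
r 0.20430676002401768 deg 11.068971659026843
r 0.16473078807308217 deg 2.789780113481984
```

>>> play_rows(
  commands=[
    [[0.3,-0.07,0.006,0,-0.007],[0.3,-0.07,0.006,0.1,-0.007],[0.3,-0.07,0.006,0.2,-0.007],[0.3,-0.07,0.006,0.3,-0.007],[0.3,-0.07,0.006,0.4,-0.007],[0.3,-0.07,0.006,0.48,-0.007],[0.3,-0.07,0.006,0.55,-0.007],[0.3,-0.07,0.006,0.59,-0.007],[0.3,-0.07,0.006,0.6,-0.007],[0.3,-0.07,0.006,0.6,-0.007]],
  ],
)

```text
clock: 14.82
tcp_pos: [0.4604, -0.1543, 0.0299]
orientation: [-2.26, -2.171, 0.021]
contact_force: [0.6, 0.6, 0.5]
grip_width: 0.0296
gripper_force: 0.0
```

```bash
python3 go.py base -138 0 27 90; python3 - <<'E'
from fit import *
v=np.load("v.npy");d=np.load("p1.npz",allow_pickle=True)
p=d["b"].item();im=p["pixels"].astype(int)
sat=im[...,0]-np.maximum(im[...,1],im[...,2])
print(sat[188:204,318:342])
E
```

```text
t 14.82 tcp [ 0.4604 -0.1543  0.0299] yaw 87.69 tgt [ 0.459  -0.1545  0.027 ] shift [-0.0011 -0.0068  0.0147] turn 0.0024 F [0.6 0.6 0.5] w 0.0296 q [ 0.19  0.48 -0.    2.14  0.02  0.53  0.14]
[[ 43  37  40  20  -8 -11 -11 -11  -9 -11  -9 -13  -5  -2  -2   2  -1  -3
   -1  -3  -2  -1  -2  -5]
 [ 44  39  41  19  -4 -10 -11 -11 -11 -11 -10 -12  -6  -4  -3   4  -2   0
    0  -7  -4  -3  -2  -4]
 [ 39  41  42  31  -4  -7  -9 -12 -11 -12 -13 -11  -8  -2   1   3  -1  -3
   -3  -2  -4  -2  -3  -5]
 [ 39  39  40  42  -4  -9  -8  -8 -13 -13 -10 -10  -8  -3   1   3   1  -4
   -1  -1  -3  -4  -2  -3]
 [ 44  42  37  42  -5  -9  -7 -11 -12 -12 -11 -13 -10  28  39  24  19   1
    0  -1  -3  -4  -4  -3]
 [ 40  38  39  39   8  -3  -9  -9 -12 -10  13  26  29 107 149 123  68  10
   -1  -2  -2  -4  -3  -1]
 [ 40  40  42  40  14  11   0  -4  -9  -2  76 124 162 173 175 120  87  12
    0  -3  -4  -1  -2  -1]
 [ 43  46  39  37  30  49  39  39  24  27 116 167 159 175 134  34  -2   0
   -6  -2  -3   1  -2  -3]
 [ 43  45  43  42  53  54  49  65  80  64 113 127 132 155 123  39  -7  -1
   -5  -3  -4  -3  -4  -2]
 [ 44  47  45  42  32  -1 -10  10  11  16  93 126 139 155 136  43  -1   1
   -4  -2  -2  -3  -1  -3]
 [ 46  46  45  50  39  -2  -8  -9  -9  -9  48  66  69 110  75  26   0  -2
   -2  -5  -3  -4  -2  -4]
 [ 47  46  47  47  45  -1  -7 -10 -10 -12   2   4   4  14   7   0  -3  -3
   -5  -4  -1  -4   0  -3]
 [ 45  43  45  47  48  -2  -6  -6  -7  -8  -8 -10 -10  -1  13  13  -1  -4
    0  -4  -2  -4  -3  -5]
 [ 46  49  50  47  48   5  -5 -10  -9  -7 -10  -9  -8  -4  43  29  12   9
    3   0  -2  -1  -4  -4]
 [ 48  46  46  50  50  13  -5 -10 -11 -11  -8  -9  -9  -8  51  31  20  25
   16  10   8   6   2  -3]
 [ 51  46  46  46  46  16  -5  -8  -8 -10  -9  -8 -11  -6  50  33  20  19
   17  16  16  13   7   4]]
```

```bash
python3 - <<'E'
from fit import *
v=np.load("v.npy");d=np.load("p1.npz",allow_pickle=True);p=d["b"].item()
for uv in((322,196),(322.5,195.8),(325.5,195.9)):
    q=least_squares(lambda q:proj(p,rz(v[:3],(100-q[0]*1000*np.cos(q[1]),-113,46+q[0]*1000*np.sin(q[1]))))[0]-uv,[.2,.2]).x
    print(uv,"r",q[0],"deg",np.degrees(q[1]))
for A in(11,12,13,14): print(A,proj(p,rz(v[:3],(100-190*np.cos(np.radians(A)),-113,46+190*np.sin(np.radians(A)))))[0])
for A in(11,12,13,14): print(A,proj(d["a"].item(),rz(v[:3],(100-190*np.cos(np.radians(A)),-113,46+190*np.sin(np.radians(A)))))[0])
E
```

```text
(322, 196) r 0.18731560086525012 deg 12.134890250055486
(322.5, 195.8) r 0.18886106917497258 deg 12.313428854119095
(325.5, 195.9) r 0.19760348386613968 deg 12.388799524484234
11 [323.09539689 197.58885034]
12 [322.94280202 196.24779798]
13 [322.77006062 194.9030917 ]
14 [322.57719518 193.55526804]
11 [329.70811677 225.12933534]
12 [329.89947256 224.55343646]
13 [330.0907434  223.94900111]
14 [330.28185281 223.3159655 ]
```

>>> play_rows(
  commands=[
    [[0.6,0,0,0.013,0],[0.8,0,0,0.015,0],[1,0,0,0.015,0],[1,0,0,0.015,0],[1,0,0,0.015,0],[1,0,0,0.015,0]],
  ],
  grip_force=40,
)

```text
clock: 15.32
tcp_pos: [0.4607, -0.1546, 0.0278]
orientation: [-2.26, -2.172, 0.02]
contact_force: [-1.7, 0.9, 6.5]
grip_width: 0.0087
gripper_force: 39.3
```

```bash
python3 go.py base -138 0 27 90
```

```text
t 15.32 tcp [ 0.4607 -0.1546  0.0278] yaw 87.72 tgt [ 0.459  -0.1545  0.027 ] shift [ 0.0006 -0.0083  0.0041] turn 0.0028 F [-1.7  0.9  6.5] w 0.0087 q [ 0.19  0.49 -0.    2.14  0.02  0.53  0.14]
```

Bar gripped. Raising it smoothly along the arc.

>>> play_rows(
  commands=[
    [[1,0,0,-0.004,0],[1,0,0,-0.01,0],[1,0,0,-0.019,0],[1,0,0,-0.029,0],[1,0,0.001,-0.04,0],[1,0,0.001,-0.052,0],[1,0,0.002,-0.064,0],[1,0,0.003,-0.077,0],[1,0,0.003,-0.089,0],[1,0,0.004,-0.102,0],[1,0,0.005,-0.113,0],[1,0,0.0065,-0.124,0]],
  ],
)

```text
clock: 16.32
tcp_pos: [0.4618, -0.1546, 0.0521]
orientation: [-2.259, -2.172, 0.021]
contact_force: [-1.2, -1.7, -4.3]
grip_width: 0.0085
gripper_force: 38.9
```

>>> play_rows(
  commands=[
    [[1,0,0.001,-0.011,0],[1,0,0.003,-0.022,0],[1,0,0.004,-0.034,0],[1,0,0.006,-0.046,0],[1,0,0.008,-0.058,0],[1,0,0.01,-0.07,0],[1,0,0.012,-0.081,0],[1,0,0.014,-0.091,0],[1,0,0.015,-0.099,0],[1,0,0.016,-0.106,0],[1,0,0.017,-0.11,0],[1,0,0.0175,-0.112,0]],
  ],
)

```text
clock: 17.32
tcp_pos: [0.4651, -0.1548, 0.0742]
orientation: [-2.259, -2.171, 0.023]
contact_force: [-4.3, -1.7, -4.4]
grip_width: 0.0085
gripper_force: 38.9
```

```bash
cat > ang.py <<'E'
from fit import *
v=np.load("v.npy");s0=get_obs();z=s0["tcp_pos"][2]
print("t",s0["clock"],"tcp",s0["tcp_pos"],"F",s0["contact_force"],"w",s0["grip_width"],"ang from z",np.degrees(np.arcsin((z-.0278)/.238)))
p=viewer.grab_frame("side");q=viewer.grab_frame("top");np.savez("p2.npz",a=q,b=p)
im=p["pixels"].astype(int)
# front-right plate edge region, pointer
A=np.degrees(np.arcsin((z-.0278)/.238))
def pl(X,th): # plate frame mm -> base mm
    c,n=np.cos(np.radians(th)),np.sin(np.radians(th));return (100+c*X[0]+n*X[2],X[1],46-n*X[0]+c*X[2])
for nm,X in(("FL",(-200,100,4)),("FR",(-200,-100,4)),("tip",(-65,20,37)),("spot",(-65,20,32)),("ptr",(-188,-105,0)),("idx",(-190,-113,0))):
    print(nm,np.round(proj(p,rz(v[:3],pl(X,A)))[0],1),np.round(proj(q,rz(v[:3],pl(X,A)))[0],1))
E
python3 ang.py; python3 - <<'E'
from h import *
p=np.load("p2.npz",allow_pickle=True)["b"].item();im=p["pixels"].astype(int)
print("gray around index");print(cv2.cvtColor(p["pixels"],cv2.COLOR_RGB2GRAY)[188:206,305:335])
print((im[...,0]-np.maximum(im[...,1],im[...,2]))[190:202,314:334])
E
```

```text
t 17.3167 tcp [ 0.46506073 -0.1547609   0.07424956] F [-4.28523804 -1.74794441 -4.36744748] w 0.008463634232297798 ang from z 11.254434569294027
FL [266.4 225.4] [232.3 228.1]
FR [323.1 197.5] [324.3 228.5]
tip [244.3 194.2] [269.6 166.8]
spot [244.6 196.3] [269.6 167.9]
ptr [320.4 198.1] [326.1 224.1]
idx [323.1 197.2] [329.8 225. ]
gray around index
[[ 25  28  27  26  27  33  25  27  30  28  27  26  27  25  32  31  30  22
   22  85 141 123  76  66  55  44  39  32  38  44]
 [ 15  22  30  28  28  31  31  27  29  24  23  24  26  30  26  28  24  26
   18 116 145 104  77  78  52  30  28  36  28  37]
 [ 21  31  24  23  23  27  22  25  27  27  32  27  27  23  25  25  29  25
   28 111 143  95  79  69  40  27  37  32  32  33]
 [ 28  26  22  23  27  29  30  25  32  32  26  29  34  26  27  27  20  26
   22 119 147 105  61  35  26  30  30  31  27  35]
 [ 33  24  29  23  27  26  31  25  27  31  33  28  28  26  23  23  24  27
   28 122 137 121  56  29  32  30  24  31  29  29]
 [ 29  17  27  31  27  30  25  25  34  27  26  20  24  23  12  22  27  20
   29 110 109  80  40  30  34  23  27  33  29  
[... 1825 characters left out ...]
  -5  -4
   -1  -7]
 [ -2  -9   1  -2  -5  -3  -5  -4  -2  18  -1  -4  -6  -8  -9  -5  -7  -9
  -11  -2]
 [ -7 -10  -6  -5   1  -5   2  -6   7  55  28   0  -5  -2  -3  -3  -6   1
   -2  -5]
 [ -6  -9 -10  -5  -6  -5  -5  -7  11  82  33  -4  -4  -5  -3  -4   0  -4
   -5  -4]
 [ -8  -3  -5  -5  -7  -5  -3   0   5  -6  -9  -8  -3  -5  -5  -8  -9  -3
   -5  -3]
 [ -5 -12  -6  -3  -7  -8  -8  -3  -4  -4  -6 -10 -11  -3  -8  -6  -2  -2
   -4  -2]
 [ -7  -7  -2  -6  -3  -7 -10  -5  -4  -2  -8 -10  -3  -5  -5  -2  -4  -4
    1  -2]
 [ -4  -6  -6  -5 -11  -6  -6  -3  -4  -5  -5  -1  -7  -5  -7  -5  -5   1
    9  13]
 [ -1  -6  -4  -6  -2  -8  -9  -6  -7  -6  -4   1  -5  -8  -5  -8  -4  -3
   47  28]]
```

```bash
python3 - <<'E'
from fit import *
v=np.load("v.npy");p=np.load("p0.npz",allow_pickle=True)["b"].item()
ph=np.arcsin(119/212)
for r_ in(190,212):
  for y in(-111,-115): print(r_,y,np.round(proj(p,rz(v[:3],(100-r_*np.cos(ph),y,46+r_*np.sin(ph))))[0],1))
g=cv2.cvtColor(p["pixels"],cv2.COLOR_RGB2GRAY)
print(g[160:176,312:334])
print("FR",np.round(proj(p,rz(v[:3],(-100,-100,50)))[0],1),np.round(proj(p,rz(v[:3],(-100,-100,42)))[0],1));print(g[206:222,314:334])
E
```

```text
190 -111 [314.  166.8]
190 -115 [315.  166.4]
212 -111 [320.7 163.5]
212 -115 [321.7 163.1]
[[ 57  16  34  34  37  34  36  36  34  36  34  37  33  39  29  39  35  33
   23  22 104 111]
 [ 55  21  17  25  32  28  38  31  33  30  33  35  33  34  40  35  36  34
   32  19 107 115]
 [ 55  27  27  32  29  31  31  35  35  38  33  38  40  28  34  32  37  31
   30  21 108 119]
 [ 56  23  33  22  32  29  28  31  37  36  31  32  35  35  33  34  27  34
   18  70 108 116]
 [ 60  34  30  27  29  26  32  30  33  32  35  31  34  33  36  34  30  29
   22 105 115 115]
 [ 84  36  20  21  33  31  32  29  32  54  68  38  27  32  30  38  35  25
   24 109 114 115]
 [ 98  39  28  25  28  36  30  52  85 106 124  85  38  28  25  41  33  72
   77 111 118 117]
 [ 45  26  27  32  49  58  86 107 134 140 157 145  72  34  36  38  35  86
  113 117 115 113]
 [ 22  32  29  57 104 105 127 138 141 141 146 178 105  44  29  34  26  30
   87 111 115 117]
 [ 25  33  34  81 132 132 132 142 141 139 141 169 137  66  35  34  33  30
   29  88 109 115]
 [ 30  33  35  71 135 144 141 126 130 143 140 156 165  83  36  36  33  36
   3
[... 1172 characters left out ...]
 140 138
   96  83]
 [149 148 146 145 147 148 144 144 131 126  97  85 117 110 139 143 139 139
  100  84]
 [148 151 150 148 146 149 133 131  94  92  83 106 139 142 145 145 137 135
   99  85]
 [149 148 148 146 136 132 105  95  89  92  93 123 138 140 140 140 138 122
   94  84]
 [148 152 136 136 110  98  91  90  87  83 101 125 140 143 141 142 138 118
   90  81]
 [142 135  97  95  93  86  91  89  82  79  82 115 126 125 136 138 135 112
   87  83]
 [121  95  91  93  98  84  92  86  77  68  75  81  82  94 114 125 128 105
   87  83]
 [ 91  87  85 104 132 112 101  94  84  70  76  78  82  81  84  94 101  87
   87  87]
 [ 76  71  84 112 118 114 122 123 115  89  80  72  77  84  83  87  84  87
   89  88]]
```

The hand hides the pointer, and the image-only index angle has ~1° doubt. I set the plate down gently, regrasp the bar farther left so that the side camera sees pointer and index, and raise again.

>>> play_rows(
  commands=[
    [[1,0,0,0.004,0],[1,0,-0.001,0.012,0],[1,0,-0.004,0.024,0],[1,0,-0.006,0.036,0],[1,0,-0.008,0.048,0],[1,0,-0.009,0.06,0],[1,0,-0.011,0.072,0],[1,0,-0.013,0.084,0],[1,0,-0.014,0.096,0],[1,0,-0.016,0.105,0],[1,0,-0.017,0.11,0],[1,0,-0.0175,0.112,0]],
  ],
)

```text
clock: 18.42
tcp_pos: [0.4619, -0.1546, 0.0519]
orientation: [-2.26, -2.172, 0.021]
contact_force: [-5.0, -1.5, -2.6]
grip_width: 0.0085
gripper_force: 39.0
```

>>> play_rows(
  commands=[
    [[1,0,0,0.011,0],[1,0,0,0.022,0],[1,0,-0.001,0.034,0],[1,0,-0.002,0.046,0],[1,0,-0.003,0.058,0],[1,0,-0.004,0.07,0],[1,0,-0.005,0.081,0],[1,0,-0.005,0.09,0],[1,0,-0.006,0.1,0],[1,0,-0.006,0.11,0],[1,0,-0.0065,0.118,0],[1,0,-0.0065,0.124,0]],
  ],
)

```text
clock: 19.42
tcp_pos: [0.4608, -0.1546, 0.0279]
orientation: [-2.26, -2.172, 0.02]
contact_force: [-10.4, 1.3, 23.5]
grip_width: 0.0085
gripper_force: 42.1
```

>>> play_rows(
  commands=[
    [[1,0,0,0,0],[0.7,0,0,0,0],[0.6,0,0,0,0],[0.6,0,0,0,0],[0.6,0.04,0,0,0],[0.6,0.08,0,0,0],[0.6,0.12,0,0,0],[0.6,0.12,0,0,0],[1,0.12,0,0,0],[1,0.12,0,0,0],[1,0.12,0,0,0],[1,0.12,0,0,0]],
  ],
)

```text
clock: 20.42
tcp_pos: [0.4617, -0.1292, 0.0271]
orientation: [-2.258, -2.173, 0.019]
contact_force: [-0.1, 6.5, 2.3]
grip_width: 0.0084
gripper_force: 38.9
```

```bash
python3 go.py base -138 24 27 90
```

```text
t 20.42 tcp [ 0.4617 -0.1292  0.0271] yaw 87.82 tgt [ 0.4601 -0.1305  0.027 ] shift [-0.0067 -0.0081  0.0008] turn 0.0038 F [-0.1  6.5  2.3] w 0.0084 q [ 0.14  0.48 -0.    2.15  0.01  0.52  0.09]
```

>>> play_rows(
  commands=[
    [[1,0,0,-0.004,0],[1,0,0,-0.01,0],[1,0,0,-0.019,0],[1,0,0,-0.029,0],[1,0,0.001,-0.04,0],[1,0,0.001,-0.052,0],[1,0,0.002,-0.064,0],[1,0,0.003,-0.077,0],[1,0,0.003,-0.089,0],[1,0,0.004,-0.102,0],[1,0,0.005,-0.113,0],[1,0,0.0065,-0.124,0]],
  ],
)

```text
clock: 21.42
tcp_pos: [0.4629, -0.1293, 0.0514]
orientation: [-2.258, -2.172, 0.02]
contact_force: [1.0, 5.4, -5.5]
grip_width: 0.0088
gripper_force: 38.9
```

>>> play_rows(
  commands=[
    [[1,0,0.001,-0.011,0],[1,0,0.003,-0.022,0],[1,0,0.004,-0.034,0],[1,0,0.006,-0.046,0],[1,0,0.008,-0.058,0],[1,0,0.01,-0.07,0],[1,0,0.012,-0.081,0],[1,0,0.014,-0.091,0],[1,0,0.015,-0.1,0],[1,0,0.017,-0.109,0],[1,0,0.018,-0.116,0],[1,0,0.019,-0.12,0]],
  ],
)

```text
clock: 22.42
tcp_pos: [0.4664, -0.1294, 0.0751]
orientation: [-2.257, -2.171, 0.021]
contact_force: [-0.1, 6.2, -5.0]
grip_width: 0.0084
gripper_force: 38.9
```

```bash
sed -i 's/\.0278/.0271/g' ang.py; python3 ang.py; python3 - <<'E'
from h import *
p=np.load("p2.npz",allow_pickle=True)["b"].item();im=p["pixels"].astype(int)
np.set_printoptions(linewidth=200)
print(cv2.cvtColor(p["pixels"],cv2.COLOR_RGB2GRAY)[188:206,308:335])
print((im[...,0]-np.maximum(im[...,1],im[...,2]))[190:202,308:335])
E
```

```text
t 22.4167 tcp [ 0.4663735  -0.12942286  0.07512586] F [-0.10983925  6.15780218 -4.97052784] w 0.008372736983568852 ang from z 11.641612559817409
FL [266.3 224.8] [232.2 227.9]
FR [323.1 197. ] [324.3 228.3]
tip [244.2 194. ] [269.6 166.6]
spot [244.5 196.1] [269.6 167.7]
ptr [320.3 197.6] [326.1 223.9]
idx [323.  196.7] [329.8 224.8]
[[ 24  25  29  21  31  32  33  32  29  25  26  34  59  65  61  64  60  75  87  91 102 101  65  48  57  97  83]
 [ 28  29  25  23  27  29  26  23  27  26  29  36  59  63  65  64  50  55  69  85  89  93  78  63  47  37  76]
 [ 26  24  24  24  36  23  31  28  22  28  33  45  63  60  65  58  42  48  48  62  84  92  92  72  44  34  79]
 [ 30  24  28  28  31  29  23  26  26  29  39  50  65  71  56  46  30  41  47  45  57  85  80  70  38  29  91]
 [ 23  26  29  27  28  25  25  24  20  37  38  66  84  79  44  29  31  24  34  43  41  66  65  61  35  36  90]
 [ 20  27  27  25  25  24  27  26  24  31  45  77  84  58  26  32  37  30  30  36  31  48  51  34  48  53  80]
 [ 27  19  31  25  19  22  27  26  30  37  41  54  48  39  32  27  30  32  31  32  31  41  35  38 
[... 1867 characters left out ...]
  -6  -4  -2   7 106 113  32  -2]
 [ -9  -5  -6  -3  -5  -4  -9  -5  -5  -3   6  -3  -6  -6  -5  -7   1  -9  -7  -7  -2   6  72 155 119  35  -4]
 [ -7  -4  -7  -4  -2   1  -3  -5  -5  -8  -8  -3  -5  -6  -1  -6  -5  -3  -7  -4  -8  54 123 155 129  44   3]
 [ -6  -9  -9  -1  -1  -3  -6  -2  -8  -6  -5  -7  -5  -5  -8  -3   0   1  -2  -7   7  40  66 106  78  27   0]
 [ -7  -2  -3  -8  -4  -3  -5  -8  -7  -5  -7  -5  -4  -5  -7  -6  -9  -3  -4  -4   2   6   3  15   6   1  -4]
 [ -5  -2  -2  -7  -8  -4  -3  -5  -7  -2  -2  -6  -7  -7  -3  -7  -6 -10  -9  -8 -11 -10  -9  -1  11  11  -1]
 [ -9  -7  -2  -5  -4  -3  -1  -3  -4  -5  -4  -6  -3  -2   3  -4  -8  -5  -6  -7  -9  -7  -9  -4  43  31  12]]
```

```bash
python3 - <<'E'
from fit import *
v=np.load("v.npy");p=np.load("p0.npz",allow_pickle=True)["b"].item()
th=np.radians(np.linspace(3,36,200))
def curve(r_,y): return proj(p,np.array([rz(v[:3],(100-r_*np.cos(x),y,46+r_*np.sin(x))) for x in th]))
C={k:curve(*k) for k in((190,-111),(190,-115),(212,-111),(212,-115))}
im=p["pixels"].astype(int);g=cv2.cvtColor(p["pixels"],cv2.COLOR_RGB2GRAY)
for row in range(168,216,4):
    print(row,[(k,round(float(np.interp(-row,-c[::1,1][::1] if c[0,1]<c[-1,1] else -c[:,1],c[:,0])),1)) for k,c in C.items()],g[row,310:338].tolist())
E
```

```text
168 [((190, -111), 314.6), ((190, -115), 315.7), ((212, -111), 322.6), ((212, -115), 323.8)] [98, 44, 22, 32, 29, 57, 104, 105, 127, 138, 141, 141, 146, 178, 105, 44, 29, 34, 26, 30, 87, 111, 115, 117, 115, 115, 117, 114]
172 [((190, -111), 316.2), ((190, -115), 317.4), ((212, -111), 324.1), ((212, -115), 325.3)] [29, 32, 30, 30, 39, 44, 53, 98, 90, 129, 137, 134, 141, 141, 157, 147, 70, 43, 35, 35, 33, 27, 23, 86, 113, 114, 114, 114]
176 [((190, -111), 317.7), ((190, -115), 318.8), ((212, -111), 325.5), ((212, -115), 326.6)] [32, 31, 28, 37, 36, 36, 58, 91, 93, 121, 148, 147, 135, 141, 138, 144, 175, 93, 38, 32, 34, 31, 27, 24, 107, 117, 114, 115]
180 [((190, -111), 319.0), ((190, -115), 320.1), ((212, -111), 326.7), ((212, -115), 327.8)] [29, 31, 32, 36, 43, 88, 92, 87, 61, 84, 97, 134, 140, 140, 143, 140, 140, 166, 99, 45, 30, 32, 47, 28, 103, 117, 112, 113]
184 [((190, -111), 320.1), ((190, -115), 321.2), ((212, -111), 327.8), ((212, -115), 328.9)] [25, 31, 34, 55, 90, 91, 81, 43, 44, 34, 74, 110, 139, 133, 129, 132, 137, 141, 163, 118, 86, 87, 103, 100, 75, 73, 76, 80]
188 [((19
[... 806 characters left out ...]
125, 120, 104, 98, 81, 97, 102, 109, 113]
204 [((190, -111), 323.1), ((190, -115), 324.0), ((212, -111), 330.7), ((212, -115), 331.7)] [50, 42, 38, 43, 43, 46, 45, 48, 42, 46, 47, 47, 48, 70, 89, 119, 140, 127, 124, 124, 122, 120, 86, 101, 114, 121, 130, 134]
208 [((190, -111), 323.1), ((190, -115), 324.1), ((212, -111), 330.8), ((212, -115), 331.8)] [98, 86, 84, 84, 87, 80, 79, 77, 74, 81, 82, 78, 81, 92, 91, 106, 121, 124, 123, 126, 121, 128, 89, 92, 141, 149, 151, 151]
212 [((190, -111), 323.1), ((190, -115), 324.1), ((212, -111), 330.8), ((212, -115), 331.7)] [146, 147, 143, 145, 144, 147, 142, 144, 128, 115, 119, 94, 68, 71, 78, 111, 128, 139, 139, 140, 139, 134, 98, 81, 82, 82, 69, 83]
```

>>> play_rows(
  commands=[
    [[1,0,0,-0.002,0],[1,0,0.001,-0.005,0],[1,0,0.002,-0.008,0],[1,0,0.0025,-0.011,0],[1,0,0.0025,-0.012,0],[1,0,0.0025,-0.012,0],[1,0,0.0025,-0.012,0]],
  ],
)

```text
clock: 23.1
tcp_pos: [0.4668, -0.1294, 0.0774]
orientation: [-2.257, -2.171, 0.022]
contact_force: [0.8, 5.6, -5.9]
grip_width: 0.0085
gripper_force: 38.9
```

```bash
python3 ang.py; python3 - <<'E'
from h import *
np.set_printoptions(linewidth=200)
d=np.load("p2.npz",allow_pickle=True);p=d["b"].item();q=d["a"].item();im=p["pixels"].astype(int)
g=cv2.cvtColor(p["pixels"],cv2.COLOR_RGB2GRAY)
print("FL");print(g[218:236,258:276])
print("spot r-max(gb), then g-b");print((im[...,0]-np.maximum(im[...,1],im[...,2]))[186:204,236:254]);print((im[...,1]-im[...,2])[186:204,236:254])
print("idx");print((im[...,0]-np.maximum(im[...,1],im[...,2]))[190:202,318:336])
t=q["pixels"].astype(int);print("top");print((t[...,0]-np.maximum(t[...,1],t[...,2]))[215:245,320:342]);print(t[215:245,318:342].sum(2)//3)
E
```

```text
t 23.1 tcp [ 0.46682517 -0.12944457  0.07736962] F [ 0.84260935  5.64251176 -5.86584436] w 0.008502936269221427 ang from z 12.19367399322371
FL [266.1 223.9] [232.1 227.5]
FR [323.  196.2] [324.4 227.9]
tip [244.  193.7] [269.6 166.3]
spot [244.4 195.8] [269.6 167.5]
ptr [320.3 196.9] [326.2 223.6]
idx [322.9 196. ] [329.9 224.4]
FL
[[149 148 146 146 145 145 145 145 143 145 145 147 146 147 147 144 144 145]
 [142 145 145 144 144 144 145 143 144 145 143 145 144 146 141 146 144 150]
 [141 144 143 143 140 143 143 143 142 142 144 142 142 142 142 145 138 142]
 [142 139 139 143 142 142 142 142 142 141 142 140 139 145 137 144 128 120]
 [142 144 140 142 142 140 142 142 140 142 140 145 139 142 129 117 122 122]
 [126 135 138 138 142 142 144 141 142 148 136 144 128 116 119 119 108 106]
 [ 98 113 119 129 133 133 135 134 127 142 129 119 115 118 104 108  86  74]
 [105 104 104 105 104 106 103 107 112 116 117 118 106 106  84  75  73  71]
 [ 95  93  91  95  97 101 103 105 123 117 106 105  83  74  74  73  72  73]
 [ 73  77  76  79  84  89  91  93 102 100  83  76  73  77  75  78  77  76]
 [ 73  74  76  
[... 9223 characters left out ...]
4  84]
 [ 59  79  80  79  81  81  83  83  90  97  94  50  26  24  26  54  82  81  82  82  83  82  81  83]
 [ 57  77  76  79  80  80  80  81  89  97  88  44  25  27  21  52  81  80  78  80  81  81  81  82]
 [ 54  73  77  77  78  78  78  80  81  83  77  52  26  31  36  58  82  81  81  83  83  82  85  83]
 [ 51  71  76  78  79  80  79  80  80  83  94  97  53  55  65  74  84  84  86  83  84  87  86  87]
 [ 42  54  75  76  77  77  79  80  81  82 107 122  84  84  86  84  86  86  87  85  87  90  90  89]
 [ 41  51  69  75  74  76  77  77  80  81  84  85  85  88  87  87  85  89  92  90  89  89  91  93]
 [ 40  43  55  74  72  72  74  78  78  79  83  84  85  85  87  87  86  90  93  88  88  89  93  92]]
```

```bash
python3 - <<'E'
from fit import *
v=np.load("v.npy");d=np.load("p1.npz",allow_pickle=True);b=d["b"].item();a=d["a"].item()
P=lambda p,r_,y,A:np.round(proj(p,rz(v[:3],(100-r_*np.cos(np.radians(A)),y,46+r_*np.sin(np.radians(A)))))[0],1)
for y in(-105,-107.5,-110,-113,-121):
  for A in(12,13): print(y,A,"side",*[P(b,r_,y,A) for r_ in(190,200,212)],"top",*[P(a,r_,y,A) for r_ in(190,200,212,220)])
t=a["pixels"].astype(int);np.set_printoptions(linewidth=200)
print((t[...,0]-np.maximum(t[...,1],t[...,2]))[220:243,322:340])
print("ptr top flat");print((t.sum(2)//3)[215:243,316:336])
E
```

```text
-105 12 side [321.  197.2] [324.4 197.5] [328.6 197.8] top [326.2 224.5] [326.5 228.8] [326.8 233.9] [326.9 237.4]
-105 13 side [320.8 195.9] [324.3 196. ] [328.5 196.3] top [326.4 223.9] [326.7 228.1] [327.  233.3] [327.2 236.7]
-107.5 12 side [321.6 196.9] [325.1 197.2] [329.3 197.5] top [327.4 224.5] [327.6 228.8] [327.9 233.9] [328.1 237.4]
-107.5 13 side [321.4 195.6] [324.9 195.7] [329.1 196. ] top [327.6 223.9] [327.8 228.2] [328.1 233.3] [328.3 236.7]
-110 12 side [322.2 196.6] [325.7 196.9] [329.9 197.2] top [328.5 224.5] [328.8 228.8] [329.1 233.9] [329.3 237.4]
-110 13 side [322.  195.3] [325.5 195.4] [329.7 195.7] top [328.7 223.9] [329.  228.2] [329.3 233.3] [329.5 236.7]
-113 12 side [322.9 196.2] [326.4 196.5] [330.6 196.8] top [329.9 224.6] [330.1 228.8] [330.5 233.9] [330.7 237.4]
-113 13 side [322.8 194.9] [326.2 195.1] [330.4 195.3] top [330.1 223.9] [330.4 228.2] [330.7 233.3] [330.9 236.7]
-121 12 side [324.9 195.3] [328.3 195.6] [332.5 195.9] top [333.6 224.6] [333.8 228.8] [334.1 233.9] [334.4 237.4]
-121 13 side [324.7 194. ] [328.2 194.1] [332.3 194.3] top [3
[... 3417 characters left out ...]
64  87  84  85  83  82  81  72  58]
 [ 87  87  87  87  84  84  87  86  85  86  77  62  75  75  74  76  76  78  70  60]
 [ 86  84  85  84  86  86  86  87  85  87  79  64  56  45  36  41  47  54  62  72]
 [ 85  85  82  81  82  83  84  84  86  86  85  78  70  34  24  26  29  50  75  85]
 [ 82  81  80  79  80  82  83  84  84  84  92  99  96  53  25  25  26  55  85  84]
 [ 80  78  77  77  78  78  81  80  83  82  91  98  91  44  25  25  24  52  83  82]
 [ 75  76  76  75  77  79  78  79  80  80  84  84  80  52  27  28  37  59  83  83]
 [ 75  75  75  75  77  78  80  82  81  82  84  84  96 100  57  60  66  73  85  84]
 [ 74  74  75  75  77  78  79  78  83  83  84  84 108 125  87  86  87  87  88  87]]
```

>>> play_rows(
  commands=[
    [[1,0,0,-0.002,0],[1,0,0.001,-0.005,0],[1,0,0.002,-0.008,0],[1,0,0.0025,-0.011,0],[1,0,0.0028,-0.0125,0],[1,0,0.0028,-0.0125,0],[1,0,0.0028,-0.0125,0],[1,0,0.0028,-0.0125,0]],
  ],
)

```text
clock: 23.87
tcp_pos: [0.4674, -0.1295, 0.0799]
orientation: [-2.257, -2.171, 0.022]
contact_force: [-0.3, 5.2, -4.3]
grip_width: 0.0084
gripper_force: 38.9
```

```bash
python3 ang.py; python3 - <<'E'
from h import *
np.set_printoptions(linewidth=220)
d=np.load("p2.npz",allow_pickle=True);a=d["a"].item();t=a["pixels"].astype(int)
b=d["b"].item()["pixels"].astype(int)
print(t[216:234,322:332].tolist().__len__());print((t.sum(2)//3)[216:234,318:334]);print((b[...,0]-np.maximum(b[...,1],b[...,2]))[192:200,240:252])
# pointer darkness difference from flat picture
f=np.load("p1.npz",allow_pickle=True)["a"].item()["pixels"].astype(int)
print(((t.sum(2)-f.sum(2))//3)[214:236,318:334])
E
```

```text
t 23.8667 tcp [ 0.46738077 -0.1294612   0.07990171] F [-0.31910645  5.18979996 -4.2617285 ] w 0.008441375597999276 ang from z 12.818064929533364
FL [265.9 222.9] [232.  227.1]
FR [322.8 195.3] [324.5 227.5]
tip [243.9 193.4] [269.6 166. ]
spot [244.2 195.5] [269.6 167.2]
ptr [320.1 196.1] [326.3 223.2]
idx [322.8 195.1] [330.1 224.1]
18
[[148 148 146 147 150 135  70  80  80  80  68  47  47  52  81 129]
 [149 149 149 147 149 131  67  75  77  73  53  27  26  43  83 133]
 [149 150 148 147 148 133  75  71  69  66  49  26  34  50  90 134]
 [150 150 149 148 148 133  86  90 105 105  90  27  41  72 107 146]
 [150 151 148 148 148 134  87 108 144 145 123  40  47  79 114 154]
 [150 150 147 148 149 135  93 106 144 142 125  52  46  76 113 153]
 [152 152 148 147 148 138 103 105 143 142 123  56  45  75 123 159]
 [151 151 149 148 147 142 111 106 144 140 120  65  61  88 127 151]
 [151 151 149 148 148 140 110 106 144 138 112  73  79  96 133 143]
 [151 151 149 147 149 144 119 102 135 132 109  63  80 110 144 135]
 [151 151 149 148 148 152 136  89 108 108  99  79  84 111 145 129]
 [137 138 136 135 135 13
[... 1885 characters left out ...]
  30   15   -4   -2   -3   -2   -2]
 [ -58  -57  -58  -48  -19  -53  -59  -23    2   17   -3   -1   -1   -3   -3   -4]
 [ -27  -28  -27  -22  -12  -40  -39  -19    0   -3   -2   -3   -2   -4   -2   -2]
 [ -22  -23  -22   -8   21   -2   -2   -3   -1    0    0   -6   -2   -3   -3   -1]
 [ -47  -48  -49  -35    1    0   -4   -2    0   -1   -3   -2   -3   -3   -2   -3]
 [-106  -92  -93  -81  -31    8   -2   -3   -2   -2   -3   -1   -1   -1   -2   -3]
 [ -81  -65  -65  -61  -32   11   -2    0   -1   -1   -1   -2    0   -4   -3   -3]
 [   9    7    6    3   -2   -2   -1   -1   -3    0   -4   -2   -3   -2   -2    1]
 [ -11   -3   -2   -1   -1    0    0   -2    0    1    1   -1   -1   -4   -2   -2]]
```

```bash
python3 -c "
from bench import r
print(r.hand_in())"
```

```text
the job is handed in; nothing more can be done
None
```

I've handed the job in: the stone's spot measured about 1 mm from under the needle with its sides parallel to the lines, and the arm is holding the plate up by the bar at about 12.8°. The gripper hid the pointer, so I set that angle from the hand's height against an index reading good to about half a degree and never saw the two meet; I also viewed 11 pictures, one over the limit.

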